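# Lock the sample wheel with its spindle clip

### The arm

A 6-joint arm with a two-finger parallel gripper is mounted at the origin on the work surface. World frame = base frame: x ahead of the robot, y to its left, z up, the work surface at z = 0. Lengths are in m, angles in rad, forces in N, time in s.
With the tool pointing down it reaches from about 0.35 to 0.975 m from the base axis. Payload 4.9 kg.
Tool frame: the origin (TCP) lies between the finger pads; the fingertips stand 19 mm ahead of it and the grasp point (between the pads) is the TCP; z points along the fingers, y is the line along which they close (so a half turn about z gives the same grasp; the last joint's range is limited). The gripper opens to 85 mm and grips with 20 to 120 N. Pads are 22 mm wide; open, the fingers measure 114 mm over their backs; the gripper's body (76 mm by 85 mm) begins 54 mm behind the grasp point. The pads swing forward as they close: fully open they stand 13 mm farther back than shut.
Start: joints at [1.22, 0.053, 1.613, -0, 1.476, -0.119], TCP at [0.144, 0.608, 0.25] pointing down, gripper open.
Joint ranges: [-3.01, 3.01], [-1.01, 2.22], [0.06, 2.58], [-1.02, 4.17], [0.09, 2.62], [-3.14, 3.14]. Speed limits (rad/s): [2.57, 2.57, 3.14, 3.14, 3.14, 3.14].

### API

Orientations are given as a rotation vector (axis times angle).
In Python, from station import ctrl gives the robot as it stands. The module is installed in compiled form; this text tells all that it offers.
- The arm moves only by the tool servo_tool, never from a script. Its argument "increments" is a list that holds one entry, the list of rows, each a list of 5 numbers: the finger opening in cm, from 0 to 8.54, then the shift along the tool's x, y, z in cm, then the turn about the tool's z in degrees. A call has 1 to 5 rows; each row is the pose to reach, as a shift and turn from the pose commanded when the call began, along the tool's axes at that moment; what a row does not reach only later rows make up. A row lasts 1/10 s, in which the tool goes at most 50 mm and 8.59 degrees, less where a joint would pass 70% of its speed; a pose out of reach is approached as far as the arm can. A call with a gripper value outside its range is refused whole. The fingers move at their own pace and stop on an object; "newtons" is the grip in N (left out, the last holds). Time passes only in rows, so rows that repeat a pose let the fingers close. It gives the time, the measured TCP pose, the force, the opening and the grip force at its end, in the units of the state.
- ctrl.get_obs(): the state, without advancing time (a new reading comes with each control period).
- ctrl.get_image(name): name is "scene" or "top" or "wrist"; returns a dict with "img" (384x512x3 uint8, red, green, blue), "fx", "fy", "cx", "cy" (pixels), "k1" (the pictures are not rectified: a ray, as slopes to the right and down, at radius r is drawn at 1 + k1 r^2 times it, then the intrinsics apply), "rvec" (rotation vector, rad) and "tvec" (3), from world to camera coordinates, as OpenCV has them; the wrist camera has in their place "mount" (4x4, takes a point from camera to tool coordinates, whose origin is the TCP and whose axes are the flange's). Camera axes: x right, y down, z forward; pixel columns grow to the right and rows downward; lengths in m; the calibration is good to about 2 mm. A picture is of the moment at which its call begins: read the wrist's pose just before it. There is no depth.
- ctrl.finish_job(): hands the job in; it is judged then, once.
The state is a dict: "t": time; "q": joint angles; "dq": joint speeds; "effort": joint torques, N m; "tool_pos": TCP position; "tool_rot": TCP orientation; "contact_force": force on the tool from outside, world axes, zero at the start; "wrist_torque": the same for the moment, N m; "opening": finger opening in m; "grip_force": force on a finger pad.
Only numpy, scipy, OpenCV 4.12 (cv2) and the standard library are available. Lean on these libraries where they do the work, as an engineer would, in place of code of your own. Each camera call takes 0.05 s, during which the arm holds its last target. There are 200 camera calls.

### The job

The sample wheel on the carousel is missing its retaining clip. Take the large open clip from the bench by its black grip, lay it flat on the wheel with its open mouth towards the spindle, push it sideways into the groove under the spindle's head until it is fully home, and let go. Leave the small clip alone.

Things in the scene. Friction and masses are not known exactly. Their poses are not given: they have to be found in the camera images.
- clip: larger of two loose dark steel horseshoe clips: U plate 6 mm thick, 107 long, 52 over arms, 70 g. Origin: underside, where the spindle axis lies when home; x out of the mouth (tips +37), z up. Slot 32 wide, flared to 56, closed end x=-12 with centring corners. Black grip block on the tail, centre x=-52 y=0: 30 (x) by 14 (y), top 39 above underside; tail plate under it 32 wide, to x=-70.
- groove (a point): point on the axis of the carousel's fixed upright steel spindle, at the wheel's top face = lower side of the groove, 35 mm above the bench. z up. Groove floor 24 mm in diameter, groove 16 mm high; the head above it is 40 mm in diameter, its top 27 mm above the wheel. The clip may enter from any free side
- carousel: fixed; origin on the bench under the spindle axis, x away from the robot (within 20 degrees), z up. White wheel 184 mm in diameter, does not turn, flat top 35 mm up, clear on the robot's side; capped vials 18 mm tall stand on its far rim, 76 mm from the axis. Base 210 mm (x) by 200. Black motor box 85 mm square at y=+155 mm, top 103 mm up
- small_clip: bystander: a like-shaped dark steel clip too small for the spindle, slot 14 mm wide, 92 mm long, 34 mm across the arms, same black grip block, centred at x = -45 mm. Axes as for the large clip. Lies flat on the bench; the two may have changed places
There are look-alikes about, which are no part of the job. Leave any blue or green look-alike of the clip alone.

How it is judged:
By the outcome, as a careful person would: the job done as asked, in the order asked, and still so for the second after the job is handed in, with the robot touching nothing.
It also fails if it takes over 42 s, if anything falls off the work surface, if the arm or the gripper's body presses on something with over 40 N, if the wrist force passes 120 N, or if a joint passes its speed limit or range.

## Working session

There is one attempt and no reset: what is moved stays moved. The work goes in short steps, Python scripts to look and compute and a tool call to move; the robot and the scene stay as the last step left them, time stands still between calls to the robot, and variables do not carry over. Pictures are saved under pics/ and viewed, at most 10 in all, crops included, and the job is handed in when it is done.

Besides the shell and the picture viewer there is one more tool, called after "Request:" as name(argument=value, ...), one argument or row to a line, values as JSON. servo_tool: Moves the arm, as the interface text tells. Its arguments: {"type":"object","properties":{"increments":{"type":"array"},"newtons":{"type":"number"}},"required":["increments"]}

```bash
mkdir -p pics
cat > h.py <<'E'
import numpy as np, cv2
from station import ctrl
from scipy.spatial.transform import Rotation as R
def cam(name):
    o=ctrl.get_obs(); d=ctrl.get_image(name)
    if name=="wrist":
        T=np.eye(4);T[:3,:3]=R.from_rotvec(o["tool_rot"]).as_matrix();T[:3,3]=o["tool_pos"]
        T=T@np.array(d["mount"]); d["R"]=T[:3,:3]; d["C"]=T[:3,3]
    else:
        r=R.from_rotvec(np.ravel(d["rvec"])).as_matrix(); d["R"]=r.T; d["C"]=-r.T@np.ravel(d["tvec"])
    d["o"]=o
    return d
def ray(d,px):
    px=np.atleast_2d(np.array(px,float))
    K=np.array([[d["fx"],0,d["cx"]],[0,d["fy"],d["cy"]],[0,0,1]])
    u=cv2.undistortPoints(px[:,None],K,np.array([d["k1"],0,0,0.]))[:,0]
    return np.c_[u,np.ones(len(u))]@d["R"].T
def onz(d,px,z):
    v=ray(d,px); return (d["C"]+v*((z-d["C"][2])/v[:,2])[:,None])
def proj(d,P):
    p=(np.atleast_2d(P)-d["C"])@d["R"]; s=p[:,:2]/p[:,2:]; s=s*(1+d["k1"]*(s**2).sum(1))[:,None]
    return s*[d["fx"],d["fy"]]+[d["cx"],d["cy"]]
def save(d,f): cv2.imwrite("pics/"+f,d["img"][:,:,::-1])
E
python3 - <<'E'
from h import *
a=cam("top");b=cam("scene")
for d in(a,b):print(d["C"],d["fx"],d["k1"],d["R"][:,2])
save(a,"top0.png");save(b,"scene0.png");o=a["o"];print(o["tool_rot"],o["t"],o["contact_force"])
np.save("top0.npy",a,allow_pickle=True);np.save("scene0.npy",b,allow_pickle=True)
E
```

```text
[ 0.47666342 -0.14591341  1.16924313] 417.8331169915241 -0.023333768880033568 [ 0.08538515  0.01243414 -0.99627043]
[0.93404693 0.33063604 0.71403027] 412.30370511713994 0.04309818230964151 [-0.42093985 -0.54263112 -0.72688452]
[-0.36317094 -3.12006913  0.00314954] 0.0 [-0.2020331   0.83070116 -0.5984341 ]
```

View pics/top0.png

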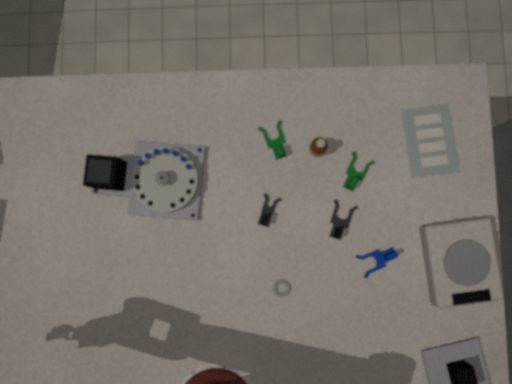

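View pics/scene0.png

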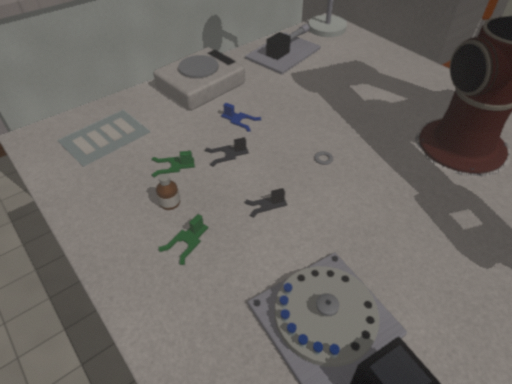

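The top view shows dark clips near (269,210) and (342,219), with mouths facing up (+x). The right one looks larger. The wheel centre is at about (166,178), with blue vials on the far side and the motor box to its left. Now I'll measure them.

Run:
```python
from h import *
a=np.load("top0.npy",allow_pickle=True).item()
im=a["img"].astype(int)
for (x0,x1,y0,y1) in [(250,290,185,235),(322,365,192,248)]:
    s=im[y0:y1,x0:x1]; m=((s.max(2)<95)).astype(np.uint8)
    n,l,st,c=cv2.connectedComponentsWithStats(m); k=1+np.argmax(st[1:,4]);
    pts=np.argwhere(l==k)[:,::-1]+[x0,y0]
    w=onz(a,pts,0.006)[:,:2]; mu=w.mean(0); r=cv2.minAreaRect((w*1000).astype(np.float32)); print(len(pts),mu,r)
    blk=((s.max(2)<38)); p=np.argwhere(blk)[:,::-1]+[x0,y0]; print("grip",len(p),onz(a,p.mean(0),0.039), p.mean(0))
# wheel: bright
s=im[135:225,125:212]
print(onz(a,[166,178],0.062))
big=cv2.resize(a["img"][130:250,75:375],None,fx=2.6,fy=2.6,interpolation=cv2.INTER_CUBIC);cv2.imwrite("pics/c0.png",big[:,:,::-1])
```

```text
352 [ 0.52901244 -0.15629774] ((532.179443359375, -157.44583129882812), (47.60158920288086, 86.68537139892578), 71.30235290527344)
grip 82 [[ 0.50971443 -0.14951984  0.039     ]] [265.23170732 218.2804878 ]
463 [ 0.49452008 -0.35669602] ((498.915283203125, -358.8766784667969), (67.33389282226562, 102.32894134521484), 71.65509796142578)
grip 89 [[ 0.47020893 -0.34354538  0.039     ]] [337.71910112 231.08988764]
[[0.62367031 0.11355197 0.062     ]]
```

View pics/c0.png

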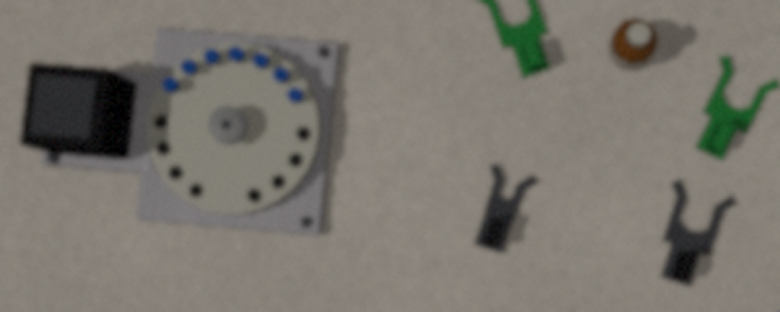

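The right clip is the large one, about 102 × 60 mm with the mouth heading at -18°. The spindle head in this crop is at (228,124), which is about (162.7,177.7) in the full image.

```bash
cat > mv.py <<'E'
from h import *
def plan(target,heading):
    """tool-frame shift (cm) and turn (deg) to reach target with tool x along/against world heading deg"""
    o=ctrl.get_obs(); M=R.from_rotvec(o["tool_rot"]).as_matrix()
    yaw=np.degrees(np.arctan2(M[1,0],M[0,0]))
    sh=M.T@(np.array(target)-o["tool_pos"])*100
    t=-(heading-yaw); t=(t+90)%180-90
    print("t",o["t"],"pos",o["tool_pos"].round(4),"yaw %.2f q6 %.2f tilt %.3f"%(yaw,o["q"][5],M[2,2]),"shift",sh.round(2),"turn %.1f"%t)
E
python3 - <<'E'
from mv import *
a=np.load("top0.npy",allow_pickle=True).item();b=np.load("scene0.npy",allow_pickle=True).item()
print(onz(a,[162.7,177.7],.062),onz(b,[328,301],.062))
print(ctrl.get_image("wrist")["mount"])
plan([0.485,-0.345,0.22],-18)
E
```

```text
[[0.62472697 0.12244376 0.062     ]] [[0.62395818 0.12566086 0.062     ]]
[[-9.69276552e-07 -9.64764574e-01 -2.63114645e-01  6.59135682e-02]
 [ 9.99998896e-01  3.90032072e-04 -1.43381757e-03 -2.03085502e-03]
 [ 1.48591955e-03 -2.63114356e-01  9.64763509e-01 -1.22580420e-01]
 [ 0.00000000e+00  0.00000000e+00  0.00000000e+00  1.00000000e+00]]
t 0.15 pos [0.1434 0.6078 0.2493] yaw 166.72 q6 -0.12 tilt -1.000 shift [-55.13 -84.88   3.06] turn 4.7
```

Request:
servo_tool(
  increments=[
    [[8.5,-3.6,-3,0,0],[8.5,-7.2,-6,0,0],[8.5,-10.8,-9,0,0],[8.5,-14.4,-12,0,0],[8.5,-18,-15,0,0]],
  ],
)

```text
t: 0.65
tool_pos: [0.2849, 0.4192, 0.2499]
tool_rot: [-0.362, -3.121, 0.0]
contact_force: [0.5, 0.1, -0.3]
opening: 0.0846
grip_force: 0.0
```

Request:
servo_tool(
  increments=[
    [[8.5,-3.6,-3,0,0],[8.5,-7.2,-6,0,0],[8.5,-10.8,-9,0,0],[8.5,-14.4,-12,0,0],[8.5,-18,-15,0,0]],
  ],
)

```text
t: 1.15
tool_pos: [0.4256, 0.2318, 0.2501]
tool_rot: [0.363, 3.12, 0.0]
contact_force: [0.5, 1.3, -0.1]
opening: 0.0846
grip_force: 0.0
```

Request:
servo_tool(
  increments=[
    [[8.5,-1.4,-4.6,0,0],[8.5,-2.8,-9.2,0,0],[8.5,-4.2,-13.8,0,0],[8.5,-5.6,-18.4,0,0],[8.5,-7,-23,0,0]],
  ],
)

```text
t: 1.65
tool_pos: [0.4399, -0.0082, 0.2502]
tool_rot: [0.363, 3.12, 0.0]
contact_force: [0.8, 0.8, -0.8]
opening: 0.0848
grip_force: 0.0
```

Request:
servo_tool(
  increments=[
    [[8.5,-1.4,-4.6,0,0],[8.5,-2.8,-9.2,0,0],[8.5,-4.2,-13.8,0,0],[8.5,-5.6,-18.4,0,0],[8.5,-7,-23,0,0]],
  ],
)

```text
t: 2.15
tool_pos: [0.4552, -0.2483, 0.2501]
tool_rot: [0.364, 3.12, 0.0]
contact_force: [0.8, 1.4, 0.4]
opening: 0.0851
grip_force: 0.0
```

Run:
```python
from mv import *
plan([0.470,-0.3435,0.20],-18)
```

```text
t 2.15 pos [ 0.4552 -0.2483  0.2501] yaw 166.69 q6 -1.98 tilt -1.000 shift [-3.64 -8.92  5.01] turn 4.7
```

Request:
servo_tool(
  increments=[
    [[8.5,-1.8,-4.5,2.5,2.4],[8.5,-3.6,-8.9,5,4.7],[8.5,-3.6,-8.9,5,4.7]],
  ],
)

```text
t: 2.45
tool_pos: [0.4684, -0.3438, 0.1958]
tool_rot: [-0.497, -3.096, -0.004]
contact_force: [0.1, 0.4, -0.3]
opening: 0.0852
grip_force: 0.0
```

Run:
```python
from mv import *
d=cam("wrist");save(d,"w0.png");np.save("w0.npy",d,allow_pickle=True);print(d["C"],d["o"]["tool_pos"])
```

```text
[ 0.40601743 -0.32551474  0.31878175] [ 0.4684449  -0.34375619  0.19580294]
```

View pics/w0.png

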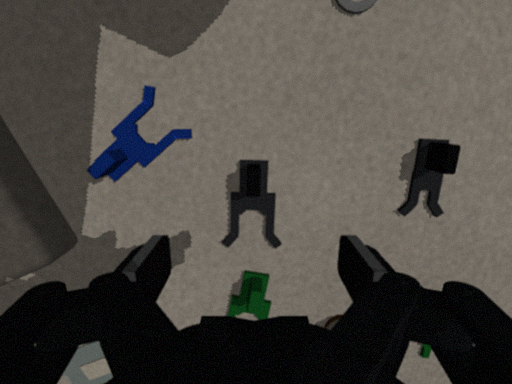

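The wrist view shows the large clip with its grip at (253,180), arm tips at about (228,243) and (276,243), and the tail edge at row 160. The small clip is at (428,175).

Run:
```python
from mv import *
d=np.load("w0.npy",allow_pickle=True).item()
g=d["img"].max(2).astype(int); s=g[150:255,215:290]
print(np.percentile(s,[5,10,20,30,40,50]))
m=(s<60).astype(np.uint8); n,l,st,c=cv2.connectedComponentsWithStats(m);k=1+np.argmax(st[1:,4]);print(st[k])
# left/right edges per row, on z=.006
for r in range(2,100,7):
    x=np.where(l[r]==k)[0]
    if len(x): 
        w=onz(d,[[x.min()+215,r+150],[x.max()+1+215,r+150]],.006); mid=w.mean(0); print(r+150,x.min()+215,x.max()+215,w[:,:2].round(4).tolist(),"mid",mid[:2].round(4),"w %.1f"%(1000*np.linalg.norm(w[1]-w[0])))
b=np.argwhere(g[150:215,225:285]<18)[:,::-1]+[225,150]
r=cv2.minAreaRect(b.astype(np.float32));print("blk",len(b),r); print(onz(d,r[0],.039), (onz(d,cv2.boxPoints(r),.039)*1000).round(1))
```

```text
[ 13.   22.   29.   52.2 101.  113. ]
[   7   10   59   88 2453]
166 240 267 [[0.4517, -0.3569], [0.4615, -0.3272]] mid [ 0.4566 -0.3421] w 31.3
173 239 267 [[0.4589, -0.3606], [0.4691, -0.3296]] mid [ 0.464  -0.3451] w 32.6
180 239 266 [[0.4665, -0.3632], [0.4764, -0.3331]] mid [ 0.4714 -0.3481] w 31.7
187 238 266 [[0.4738, -0.3669], [0.4842, -0.3356]] mid [ 0.479  -0.3512] w 33.0
194 230 274 [[0.4788, -0.3783], [0.4949, -0.3293]] mid [ 0.4868 -0.3538] w 51.6
201 230 274 [[0.4867, -0.3811], [0.5029, -0.3318]] mid [ 0.4948 -0.3565] w 51.9
208 230 274 [[0.4947, -0.3839], [0.511, -0.3343]] mid [ 0.5028 -0.3591] w 52.3
215 231 273 [[0.5031, -0.3857], [0.5189, -0.338]] mid [ 0.511  -0.3618] w 50.3
222 230 273 [[0.511, -0.3897], [0.5272, -0.3405]] mid [ 0.5191 -0.3651] w 51.8
229 230 273 [[0.5193, -0.3927], [0.5357, -0.3431]] mid [ 0.5275 -0.3679] w 52.2
236 226 275 [[0.5263, -0.4002], [0.545, -0.3435]] mid [ 0.5356 -0.3719] w 59.7
243 222 280 [[0.5334, -0.4079], [0.5556, -0.3405]] mid [ 0.5445 -0.3742] w 71.0
blk 556 ((255.647705078125, 185.08154296875), (38.66260528564453, 41.990806579589844), 19.440034866333008)
[[ 0.47038438 -0.34485311  0.039     ]] [[ 475.7 -373.9   39. ]
 [ 441.5 -347.1   39. ]
 [ 465.2 -316.5   39. ]
 [ 500.8 -342.5   39. ]]
```

Run:
```python
from mv import *
plan([0.467,-0.3455,0.030],-20.5)
```

```text
t 2.5 pos [ 0.4688 -0.3429  0.1966] yaw 161.84 q6 -2.01 tilt -1.000 shift [-0.   -0.34 16.66] turn 2.3
```

Request:
servo_tool(
  increments=[
    [[8.5,0,-0.3,4.5,2.3],[8.5,0,-0.3,9,2.3],[8.5,0,-0.3,13,2.3],[8.5,0,-0.3,15.5,2.3],[8.5,0,-0.3,16.5,2.3]],
  ],
  newtons=60,
)

```text
t: 3.0
tool_pos: [0.468, -0.3414, 0.0328]
tool_rot: [-0.55, -3.089, -0.005]
contact_force: [-0.2, 0.3, -0.4]
opening: 0.085
grip_force: 0.0
```

Request:
servo_tool(
  increments=[
    [[8.5,0,0,0,0],[8.5,0,0,0,0]],
  ],
)

```text
t: 3.2
tool_pos: [0.4705, -0.3445, 0.0374]
tool_rot: [0.551, 3.09, -0.003]
contact_force: [0.5, -0.1, 0.5]
opening: 0.0848
grip_force: 0.0
```

Run:
```python
from mv import *
plan([0.467,-0.3455,0.030],-20.5)
```

```text
t 3.2 pos [ 0.4705 -0.3445  0.0374] yaw 159.76 q6 -1.98 tilt -1.000 shift [ 0.29 -0.22  0.74] turn 0.3
```

Request:
servo_tool(
  increments=[
    [[8.5,0.3,-0.2,0.6,0],[4,0.3,-0.2,0.6,0],[2,0.3,-0.2,0.6,0],[1,0.3,-0.2,0.6,0],[1,0.3,-0.2,0.6,0]],
  ],
  newtons=60,
)

```text
t: 3.7
tool_pos: [0.4659, -0.345, 0.0296]
tool_rot: [0.553, 3.092, -0.0]
contact_force: [0.7, -0.6, -0.6]
opening: 0.0274
grip_force: 0.0
```

Request:
servo_tool(
  increments=[
    [[1,0,0,0,0],[1,0,0,0,0],[1,0,0,0,0],[1,0,0,0,0],[1,0,0,0,0]],
  ],
)

```text
t: 4.2
tool_pos: [0.466, -0.3451, 0.0296]
tool_rot: [0.553, 3.092, -0.0]
contact_force: [1.7, 0.1, 3.4]
opening: 0.0135
grip_force: 59.0
```

Request:
servo_tool(
  increments=[
    [[1,0,0,-3,0],[1,0,0,-7.5,0],[1,0,0,-12,0],[1,0,0,-16.5,0],[1,0,0,-21,0]],
  ],
)

```text
t: 4.7
tool_pos: [0.4651, -0.3443, 0.2401]
tool_rot: [-0.553, -3.091, -0.001]
contact_force: [1.1, -0.2, -1.1]
opening: 0.0133
grip_force: 58.5
```

Run:
```python
from mv import *
plan([0.665,0.124,0.25],-3)
```

```text
t 4.7 pos [ 0.4651 -0.3443  0.2401] yaw 159.72 q6 -1.98 tilt -1.000 shift [-2.51 50.86 -0.96] turn -17.3
```

Request:
servo_tool(
  increments=[
    [[1,-0.2,4.6,-0.2,0],[1,-0.4,9.2,-0.4,0],[1,-0.7,13.8,-0.6,0],[1,-1,18.4,-0.8,0],[1,-1.2,23,-1,0]],
  ],
)

```text
t: 5.2
tool_pos: [0.5567, -0.1314, 0.2485]
tool_rot: [-0.553, -3.091, -0.0]
contact_force: [0.1, -0.6, -1.8]
opening: 0.0129
grip_force: 58.7
```

Request:
servo_tool(
  increments=[
    [[1,-0.2,4.6,0,0],[1,-0.4,9.2,0,0],[1,-0.7,13.8,0,0],[1,-1,18.4,0,0],[1,-1.2,23,0,0]],
  ],
)

```text
t: 5.7
tool_pos: [0.6477, 0.0801, 0.2482]
tool_rot: [-0.553, -3.091, 0.001]
contact_force: [0.0, -0.3, -1.1]
opening: 0.0128
grip_force: 58.7
```

Request:
servo_tool(
  increments=[
    [[1,-0.1,3,0,-6],[1,-0.1,4.8,0,-12],[1,-0.1,4.8,0,-17.3],[1,-0.1,4.8,0,-17.3],[1,-0.1,4.8,0,-17.3]],
  ],
)

```text
t: 6.2
tool_pos: [0.6649, 0.1228, 0.2484]
tool_rot: [-0.085, -3.139, 0.0]
contact_force: [-0.4, 0.1, -0.6]
opening: 0.0134
grip_force: 58.6
```

Run:
```python
from mv import *
d=cam("wrist");save(d,"w1.png");np.save("w1.npy",d,allow_pickle=True);print(d["C"],d["o"]["tool_pos"])
```

```text
[0.59878981 0.12429891 0.37106547] [0.66490601 0.12277298 0.24838498]
```

View pics/w1.png

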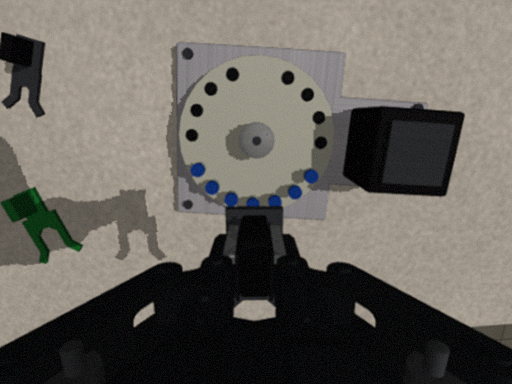

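The spindle head is at (257,140), with vials only on the far (lower) side. The held clip shows its tail edge along row 207, columns 226–283, with the motor box at the right.

Run:
```python
from mv import *
d=np.load("w1.npy",allow_pickle=True).item(); im=d["img"]
g=cv2.medianBlur(cv2.cvtColor(im,cv2.COLOR_RGB2GRAY),5)
# head: gray disc versus cream wheel (saturation)
rb=im[:,:,0].astype(int)-im[:,:,2]; s=cv2.medianBlur((rb[95:190,210:305]+50).clip(0,255).astype(np.uint8),5)
print("rb wheel/head",s[10,47]-50,s[45,35]-50,s[45,10]-50)
m=(s<50+10).astype(np.uint8);n,l,st,c=cv2.connectedComponentsWithStats(m);k=l[45,40]; print(st[k],c[k]+[210,95])
p=np.array([[st[k,0]+st[k,2]/2+210-.5, st[k,1]+st[k,3]/2+95-.5]]); print("bbox centre",p, onz(d,p,.062),onz(d,[257,140],.062))
# tail edge rows
t=g[195:225,215:295]
for c in (230,240,250,260,270,280): print(c,[int(v) for v in g[200:214,c]])
for r in (212,216): print(r,[int(v) for v in g[r,218:292:2]])
```

```text
rb wheel/head 18 3 18
[  27   27   38   36 1042] [255.64299424 139.88387716]
bbox centre [[255.5 139.5]] [[0.62379174 0.12396995 0.062     ]] [[0.62441125 0.1255574  0.062     ]]
230 [42, 43, 43, 43, 42, 39, 30, 28, 28, 29, 36, 39, 40, 40]
240 [88, 88, 89, 88, 86, 72, 42, 30, 30, 30, 34, 39, 40, 39]
250 [38, 43, 44, 44, 43, 37, 27, 27, 27, 31, 35, 37, 38, 38]
260 [87, 87, 86, 75, 72, 49, 38, 28, 28, 28, 37, 39, 39, 38]
270 [44, 45, 45, 45, 45, 39, 29, 26, 26, 31, 37, 39, 40, 40]
280 [63, 54, 54, 54, 53, 45, 41, 28, 28, 34, 35, 37, 38, 38]
212 [130, 131, 130, 111, 43, 39, 40, 40, 40, 40, 39, 40, 40, 40, 38, 38, 38, 39, 39, 38, 38, 39, 38, 38, 39, 40, 40, 39, 39, 39, 38, 38, 52, 125, 127, 128, 128]
216 [153, 154, 153, 128, 47, 39, 39, 35, 33, 36, 38, 39, 29, 16, 12, 12, 10, 10, 8, 8, 13, 13, 12, 15, 30, 38, 39, 38, 39, 38, 36, 38, 58, 112, 124, 126, 128]
```

Run:
```python
from mv import *
d=np.load("w1.npy",allow_pickle=True).item();o=d["o"]
M=R.from_rotvec(o["tool_rot"]).as_matrix()
for px in ([254,209.5],[225.5,212],[282.5,212]):
    w=onz(d,px,o["tool_pos"][2]-.0296+.006)[0]; print(((w-o["tool_pos"])@M*1000).round(1))
plan([0.624-.120,0.1245+.006,0.12],-3)
```

```text
[16.6 -2.3 23.6]
[ 15.2 -17.9  23.6]
[15.2 13.2 23.6]
t 6.25 pos [0.665  0.1225 0.2487] yaw 176.90 q6 -1.44 tilt -1.000 shift [16.1  -0.07 12.88] turn -0.1
```

Request:
servo_tool(
  increments=[
    [[1,4.5,0,0,0],[1,9,0,1,0],[1,13,0,4,0],[1,15.8,0,8,0],[1,16,0,12,0]],
  ],
)

```text
t: 6.75
tool_pos: [0.5026, 0.1311, 0.1282]
tool_rot: [0.084, 3.14, 0.0]
contact_force: [1.0, -0.5, -1.0]
opening: 0.0133
grip_force: 58.7
```

Request:
servo_tool(
  increments=[
    [[1,0,0,2,0],[1,0,0,4,0],[1,0,0,5,0],[1,0,0,5,0],[1,0,0,5,0]],
  ],
)

```text
t: 7.25
tool_pos: [0.5062, 0.1312, 0.0802]
tool_rot: [0.083, 3.139, 0.0]
contact_force: [-0.7, -0.9, -1.0]
opening: 0.0132
grip_force: 58.7
```

Run:
```python
from mv import *
o=ctrl.get_obs();print(o["contact_force"])
plan([0.624-.1178,0.1245+.0062,0.0676],-3)
a=cam("top");v=cv2.resize(a["img"][130:250,100:230],None,fx=4,fy=4,interpolation=cv2.INTER_CUBIC)
b=cam("scene");w=cv2.resize(b["img"][240:384,240:400],None,fx=3.33,fy=3.33,interpolation=cv2.INTER_CUBIC)[:480]
cv2.imwrite("pics/s1.png",cv2.resize(np.hstack([v,np.ascontiguousarray(w)]),(800,int(480*800/(520+w.shape[1]))))[:,:,::-1])
```

```text
[-0.66813454 -0.87211215 -1.02418209]
t 7.25 pos [0.5062 0.1312 0.0802] yaw 176.97 q6 -1.41 tilt -1.000 shift [-0.   -0.05  1.26] turn -0.0
```

View pics/s1.png

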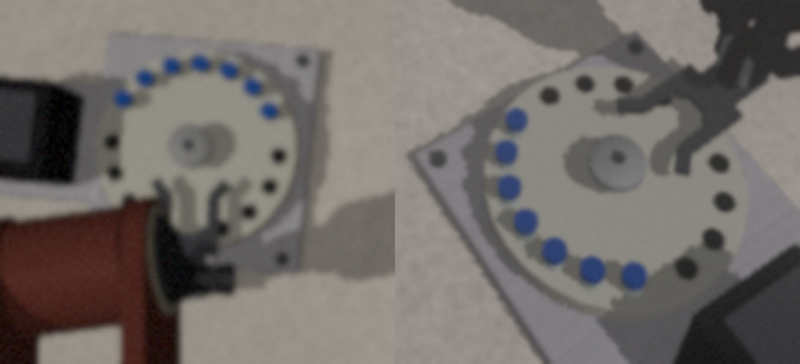

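The clip is above the wheel with its mouth facing the spindle. The tips at (160,185) and (222,185) are centred on the head at (190,145).

Request:
servo_tool(
  increments=[
    [[1,0,0,0.6,0],[1,0,0,1.1,0],[1,0,0,1.3,0],[1,0,0,1.4,0],[1,0,0,1.4,0]],
  ],
)

```text
t: 7.85
tool_pos: [0.5053, 0.1313, 0.065]
tool_rot: [-0.082, -3.14, 0.0]
contact_force: [-0.3, -0.2, 0.2]
opening: 0.0132
grip_force: 58.7
```

Request:
servo_tool(
  increments=[
    [[1,0,0,0.1,0],[1,0,0,0.15,0],[1,0,0,0.15,0]],
  ],
)

```text
t: 8.15
tool_pos: [0.5057, 0.1314, 0.0646]
tool_rot: [0.082, 3.14, -0.0]
contact_force: [-3.9, -0.9, 5.4]
opening: 0.0129
grip_force: 59.5
```

Request:
servo_tool(
  increments=[
    [[1,-0.8,-0.05,0,0],[1,-1.6,-0.05,0,0],[1,-2.4,-0.05,0,0],[1,-3.2,-0.05,0,0],[1,-4,-0.05,0,0]],
  ],
)

```text
t: 8.65
tool_pos: [0.5456, 0.129, 0.0647]
tool_rot: [-0.082, -3.14, -0.001]
contact_force: [-5.8, 0.4, 6.5]
opening: 0.0128
grip_force: 59.7
```

Request:
servo_tool(
  increments=[
    [[1,-0.5,0,0,0],[1,-1,0,0,0],[1,-1.4,0,0,0],[1,-1.8,0,0,0],[1,-1.8,0,0,0]],
  ],
)

```text
t: 9.15
tool_pos: [0.5642, 0.1279, 0.0646]
tool_rot: [0.082, 3.139, 0.001]
contact_force: [-2.0, -0.8, 3.8]
opening: 0.0132
grip_force: 59.6
```

Request:
servo_tool(
  increments=[
    [[1,-0.2,0,0,0],[1,-0.4,0,0,0],[1,-0.5,0,0,0],[1,-0.6,0,0,0]],
  ],
)

```text
t: 9.55
tool_pos: [0.5689, 0.1277, 0.0646]
tool_rot: [-0.082, -3.139, -0.0]
contact_force: [-6.9, 0.5, 9.1]
opening: 0.0134
grip_force: 60.0
```

Request:
servo_tool(
  increments=[
    [[1,-0.1,0,0,0],[1,-0.2,0,0,0],[1,-0.2,0,0,0]],
  ],
)

```text
t: 9.85
tool_pos: [0.5711, 0.1276, 0.0646]
tool_rot: [-0.082, -3.14, -0.0]
contact_force: [-5.9, -0.0, 8.6]
opening: 0.0134
grip_force: 59.9
```

Request:
servo_tool(
  increments=[
    [[1,-0.1,0,0,0],[1,-0.2,0,0,0],[1,-0.2,0,0,0]],
  ],
)

```text
t: 10.15
tool_pos: [0.5717, 0.1276, 0.0646]
tool_rot: [-0.081, -3.136, -0.0]
contact_force: [-11.5, 0.3, 12.6]
opening: 0.0132
grip_force: 60.7
```

Request:
servo_tool(
  increments=[
    [[1,-0.1,0,0,0],[1,-0.2,0,0,0],[1,-0.2,0,0,0]],
  ],
)

```text
t: 10.45
tool_pos: [0.5718, 0.1276, 0.0646]
tool_rot: [-0.081, -3.13, 0.0]
contact_force: [-20.4, -0.4, 19.0]
opening: 0.013
grip_force: 61.6
```

Request:
servo_tool(
  increments=[
    [[1,-0.1,0,0,0],[1,-0.2,0,0,0],[1,-0.2,0,0,0]],
  ],
)

```text
t: 10.75
tool_pos: [0.572, 0.1276, 0.0645]
tool_rot: [-0.079, -3.125, 0.001]
contact_force: [-27.3, 0.1, 24.0]
opening: 0.0129
grip_force: 62.6
```

Request:
servo_tool(
  increments=[
    [[1,0.3,0,-0.05,0],[1,0.5,0,-0.1,0],[1,0.5,0,-0.1,0]],
  ],
)

```text
t: 11.05
tool_pos: [0.5716, 0.1278, 0.0646]
tool_rot: [-0.081, -3.139, -0.001]
contact_force: [-4.7, 1.7, 4.0]
opening: 0.0131
grip_force: 59.5
```

Request:
servo_tool(
  increments=[
    [[2,0,0,0,0],[4,0,0,0,0],[4,0,0,0,0],[4,0,0,0,0],[4,0,0,0,0]],
  ],
)

```text
t: 11.55
tool_pos: [0.5726, 0.1272, 0.0647]
tool_rot: [0.082, 3.14, -0.0]
contact_force: [0.0, -0.1, -0.3]
opening: 0.0396
grip_force: 0.0
```

Request:
servo_tool(
  increments=[
    [[4,0,0,-2,0],[4,0,0,-5,0],[4,0,0,-9,0],[4,3,0,-13,0],[4,7,0,-16,0]],
  ],
)

```text
t: 12.05
tool_pos: [0.5034, 0.1308, 0.228]
tool_rot: [0.083, 3.137, 0.001]
contact_force: [0.4, 0.7, 1.3]
opening: 0.0397
grip_force: 0.0
```

Request:
servo_tool(
  increments=[
    [[4,-2,0,0,0],[4,-6,0,-1,0],[4,-10,0,-2,0],[4,-14,0,-2,0],[4,-14,0,-2,0]],
  ],
)

```text
t: 12.55
tool_pos: [0.6455, 0.1229, 0.2434]
tool_rot: [-0.084, -3.14, 0.001]
contact_force: [-0.3, 0.2, -0.7]
opening: 0.04
grip_force: 0.0
```

Run:
```python
from mv import *
d=cam("wrist");np.save("w2.npy",d,allow_pickle=True);b=cam("scene")
w=cv2.resize(b["img"][240:384,240:400],(400,360),interpolation=cv2.INTER_CUBIC)
v=cv2.resize(d["img"][0:240],None,fx=1.5,fy=1.5)[:,184:584]
cv2.imwrite("pics/f.png",np.hstack([v,w])[:,:,::-1]);print(d["o"]["t"],d["o"]["tool_pos"],d["o"]["contact_force"])
```

```text
12.55 [0.64552982 0.12285668 0.2434444 ] [-0.29538892  0.22157486 -0.66449977]
```

View pics/f.png

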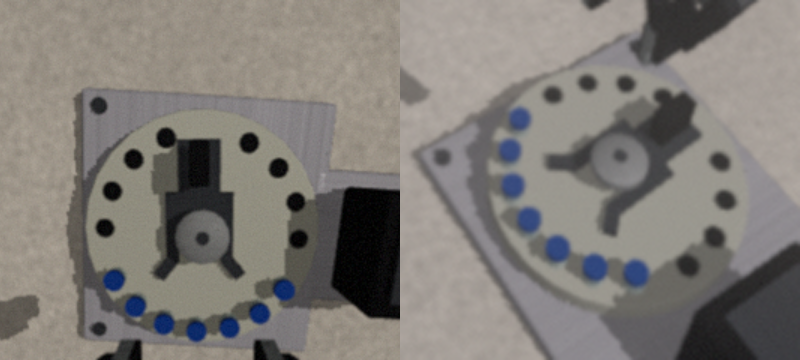

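The clip is flat under the head, with its tail edge at (199,138) and the head at (203,238). I'll check the tail-to-spindle distance, which should be 70 mm when home.

Run:
```python
from mv import *
d=np.load("w2.npy",allow_pickle=True).item()
t=onz(d,[255.3,92.3],.041);s=onz(d,[258,158.7],.062);print(t,s,np.linalg.norm((t-s)[0,:2]))
tips=onz(d,[[(184+158)/1.5,276/1.5],[(184+240)/1.5,276/1.5]],.041);print(tips, tips.mean(0)-s)
```

```text
[[0.55513719 0.1264216  0.041     ]] [[0.62485382 0.12563775 0.062     ]] 0.06972102972532662
[[0.65610805 0.08884017 0.041     ]
 [0.65952551 0.15332726 0.041     ]] [[ 0.03296296 -0.00455403 -0.021     ]]
```

The distance comes out at 69.7 mm against 70, so the clip is fully home and released.

```bash
python3 -c "
from station import ctrl
print(ctrl.finish_job())"
```

```text
the job is handed in; nothing more can be done
None
```

The large clip lies flat in the spindle groove, pushed fully home (tail edge measured 69.7 mm from the axis against 70 mm expected) and released; the small clip was left alone, and the job was handed in at about 12.6 s.

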